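# Shut one valve of an air manifold and bleed the line

### The arm

A 6-joint arm with a two-finger parallel gripper is mounted at the origin on a cart in front of the work surface, level with it; the furniture and walls round the work are solid. World frame = base frame: x ahead of the robot, y to its left, z up, the work surface at z = 0. Lengths are in m, angles in rad, forces in N, time in s.
With the tool pointing down it reaches from about 0.275 to 0.85 m from the base axis. Payload 19 kg.
Tool frame: the origin (TCP) lies between the finger pads; the fingertips stand 17 mm ahead of it and the grasp point (between the pads) lies 2 mm behind it; z points along the fingers, y is the direction in which the jaws open and shut (so a half turn about z gives the same grasp; the last joint's range is limited). The gripper opens to 85 mm and grips with 20 to 120 N. Pads are 22 mm wide; open, the fingers measure 114 mm over their backs; the gripper's body (76 mm by 85 mm) begins 54 mm behind the grasp point. The pads swing forward as they close: fully open they stand 13 mm farther back than shut.
Start: joints at [-1.365, 0.15, 1.437, -0, 1.554, -0.134], TCP at [0.192, -0.542, 0.248] pointing down, gripper open.
Joint ranges: [-2.8, 2.8], [-0.68, 2.1], [0.12, 2.68], [-1.39, 4.53], [0.16, 2.79], [-2.81, 2.81]. Speed limits (rad/s): [1.89, 1.89, 2.22, 3.01, 3.01, 3.01].

### API

Orientations are given as a unit quaternion [w, x, y, z].
In Python, from cell import env, snapshot, calibration, ticket gives the robot as it stands.
- The arm moves only by the tool carry_out, never from a script. Its argument "rows" is a list of rows, each a list of 3 entries, a list of its own where there are three numbers: the shift along the tool's x, y, z in cm, then the turn about the tool's z in degrees, then the finger opening in cm, from 0 to 8.54. In form: [[[x, y, z], yaw, claw], ...]. A call has 1 to 8 rows; each row is the pose to reach, as a shift and turn from the pose measured when the call began, along the tool's axes at that moment; what a row does not reach only later rows make up. A row lasts 1/12 s, in which the tool goes at most 41.7 mm and 7.16 degrees, less where a joint would pass 70% of its speed; a pose out of reach is approached as far as the arm can. A call with a gripper value outside its range is refused whole. The fingers move at their own pace and stop on an object; "grip_force" is the grip in N (left out, the last holds). Time passes only in rows, so rows that repeat a pose let the fingers close. It gives the time, the measured TCP pose, the force and the opening at its end, in the units of the state.
- env.observe(): the state, without advancing time (a new reading comes with each control period).
- snapshot(name): name is "scene" or "top" or "wrist"; returns the picture (384x512x3 uint8, red, green, blue); there is no depth.
- calibration(name): a dict with "fx", "fy", "cx", "cy" (pixels), "extrinsics" (4x4, takes a point from world to camera coordinates). Camera axes: x right, y down, z forward; pixel columns grow to the right and rows downward; lengths in m; the calibration is good to about 2 mm. A picture is of the moment at which its call begins: read the wrist's pose just before it. calibration takes no time and is no camera call; for the wrist camera it gives the pose at the moment of the call.
- ticket.job_done(): hands the job in, once; it reports no verdict.
The state is a dict: "time": time; "joint_pos": joint angles; "joint_vel": joint speeds; "tau": joint torques, N m; "ee_pos": TCP position; "eef_rot": TCP orientation; "force": force on the tool from outside, world axes, zero at the start; "ft_torque": the same for the moment, N m; "grip_width": finger opening in m.
Only numpy, scipy, OpenCV 4.12 (cv2) and the standard library are available. Lean on these libraries where they do the work, as an engineer would, in place of code of your own. Each camera call takes 0.05 s, during which the arm holds its last target. There are 200 camera calls.

### The job

Shut the red valve of the air manifold: turn its knob clockwise until you feel it close firmly on its seat, but do not overtighten it, and leave it shut. Then press the black bleed button all the way down and let it come up. Do not touch the yellow, green and blue knobs beside it.

Things in the scene. Friction and masses are not known exactly. Their poses are not given: they have to be found in the camera images.
- manifold: aluminium bar bolted to the bench, 52 x 340 mm, top 50 mm above the bench, on two 92 x 30 mm feet. Origin: centre of its underside, on the bench; y runs along the bar, x to the back (hose tails), z up. Four valves stand on it in a row, 64 mm apart, at y = +128, +64, 0, -64 mm; which colour stands where differs each time. Bleed button at y = -137 mm
- red_knob: the red valve's bar knob, to be turned. Origin on its vertical turning axis at its underside, 60 mm above the bench. Above that: round skirt of 25 mm diameter up to 5 mm, then a bar grip 34 mm long (its x axis), 11 mm thick (its y axis), up to 38 mm. Fully open its x axis lies along the manifold's; at the start it is 0 to 0.25 rad clockwise of that, seen from above
- red_knob_grip (a point): on the red knob's axis, half-way up its bar grip, 83 mm above the bench. The knob turns clockwise against a steady drag of about 0.08 N m. Its seat is hidden and lies somewhere 0.8 to 1.3 rad clockwise of fully open, different each time; from there the moment rises by about 2 N m per rad. Let go, the drag keeps it shut unless it is turned back
- red_valve: brass collar under the red knob, 31 mm diameter, 10 mm high, origin at its underside on the axis. Firmly shut: the moment on the knob about the vertical has risen by at least 0.12 N m above what it was while the knob turned freely; overtightened: by more than 0.38 N m. Turn slowly, average the readings (their zero may drift with the tool's pose: use the rise) and stop at a rise of about 0.22 N m
- yellow_knob: yellow valve's knob, same shape and frame as the red one, bar turned anywhere 0 to 1.5 rad clockwise of the manifold's x axis; must not be touched
- green_knob: green valve's knob, likewise; must not be touched
- blue_knob: blue valve's knob, likewise; must not be touched
- bleed (a joint): black spring push button of 24 mm diameter in a dark steel collar of 40 mm diameter and 12 mm height on the manifold's top; value: how far it is pressed, 0 up to 0.006 m fully down; fully down takes about 6 N, then it is a hard stop
- bleed_top (a point): centre of the bleed button's top face, 68 mm above the bench when up

How it is judged:
On the way, in this order (a step that is already met when the one before it is completed fails the run):
1. the red knob is turned clockwise until it bears on its seat with at least 0.12 N m (8 N at the stop) (contact force between red_knob and red_seat above 8 N), for 0.2 s.
2. the bleed button is pressed down at least 5 mm of its 6, with the red valve shut (value of joint bleed above 0.005 m and contact force between red_knob and red_seat above 1.5 N), for 0.1 s.
At the end, for the whole second after the job is handed in: The red valve is still shut (it bears on its seat with more than 1.5 N at the stop, 0.02 N m) and the bleed button is up again (within 1 mm) (contact force between red_knob and red_seat above 1.5 N and value of joint bleed below 0.001 m); the robot touches nothing.
It fails at once if the red valve is overtightened: more than 0.40 N m on its seat (28 N at the stop) (contact force between red_knob and red_seat above 28 N).
It fails at once if the yellow knob is touched (more than 1 N) (contact force between anything else and yellow_knob above 1 N).
It fails at once if the green knob is touched (more than 1 N) (contact force between anything else and green_knob above 1 N).
It fails at once if the blue knob is touched (more than 1 N) (contact force between anything else and blue_knob above 1 N).
It also fails if it takes over 69 s, if anything falls off the work surface, if the arm or the gripper's body presses on something with over 40 N, if the wrist force passes 120 N, or if a joint passes its speed limit or range.

## Working session

There is one attempt and no reset: what is moved stays moved. The work goes in short steps, Python scripts to look and compute and a tool call to move; the robot and the scene stay as the last step left them, time stands still between calls to the robot, and variables do not carry over. Pictures are saved under pics/ and viewed, about 8 in all and at most 12, crops included, and the job is handed in when it is done.

Besides the shell and the picture viewer there is one more tool, called after "Emit:" as name(argument=value, ...), one argument or row to a line, values as JSON. carry_out: Moves the arm, as the interface text tells. Its arguments: {"type":"object","properties":{"rows":{"type":"array"},"grip_force":{"type":"number"}},"required":["rows"]}

```bash
mkdir -p pics
cat > h.py <<'E'
import numpy as np,cv2
from cell import env,snapshot,calibration,ticket
def P(name):
    c=calibration(name);K=np.array([[c['fx'],0,c['cx']],[0,c['fy'],c['cy']],[0,0,1]]);return K@np.array(c['extrinsics'])[:3]
def proj(M,p):
    q=M@np.append(p,1);return q[:2]/q[2]
def atz(M,uv,z):
    H=np.c_[M[:,0],M[:,1],M[:,2]*z+M[:,3]];q=np.linalg.solve(H,[*uv,1]);return q[:2]/q[2]
def tri(Ms,uvs):
    X=cv2.triangulatePoints(Ms[0],Ms[1],np.array(uvs[0],float),np.array(uvs[1],float))[:,0];return X[:3]/X[3]
def save(im,n,crop=None,s=1):
    if crop: u0,v0,u1,v1=crop;im=im[v0:v1,u0:u1]
    cv2.imwrite('pics/'+n,cv2.resize(im[:,:,::-1],None,fx=s,fy=s,interpolation=cv2.INTER_CUBIC))
E
python3 - <<'E'
from h import *
a=snapshot('scene');b=snapshot('top')
np.save('a.npy',a);np.save('b.npy',b)
cv2.imwrite('pics/ab.png',np.vstack([a,b])[:,:,::-1]) if 0 else cv2.imwrite('pics/ab.png',cv2.resize(np.hstack([a,b])[:,:,::-1],(800,300),interpolation=cv2.INTER_AREA))
print(env.observe());print(calibration('top'),calibration('wrist'))
E
```

```text
{'time': 0.1, 'joint_pos': array([-1.36502876e+00,  1.50901959e-01,  1.43790369e+00,  7.84538724e-06,
        1.55379051e+00, -1.34004728e-01]), 'joint_vel': array([-1.22749241e-03, -2.02724087e-03,  1.25201909e-03, -5.11653483e-04,
       -2.49777923e-03, -8.88927489e-05]), 'tau': array([ 5.91349119e-03, -7.14380550e+01, -5.71793103e+01,  9.67964934e-05,
        7.16631985e-03, -1.08208926e-05]), 'ee_pos': array([ 0.19157501, -0.54195374,  0.24778671]), 'eef_rot': array([-5.01568348e-04,  9.85603910e-01,  1.69070050e-01, -1.40800943e-05]), 'force': array([-0.53927487, -0.16412751,  0.23587301]), 'ft_torque': array([ 0.04465151,  0.00941531, -0.00704709]), 'grip_width': 0.08548887870770368}
{'fx': 435.2036090949216, 'fy': 435.2036090949216, 'cx': 255.75814021497274, 'cy': 189.88884105538966, 'extrinsics': array([[ 0.01231702, -0.99981704,  0.01463457,  0.0446858 ],
       [-0.98517712, -0.01463838, -0.17091446,  0.54894331],
       [ 0.17109742, -0.01231249, -0.98517718,  0.82953926],
       [ 0.        ,  0.        ,  0.        ,  1.        ]])} {'fx': 278.3016411021457, 'fy': 278.3016411021457, 'cx': 253.66013098236826, 'cy': 196.4538692015599, 'extrinsics': array([[ 3.33667038e-01, -9.42690792e-01, -6.15156359e-04,
        -5.75637933e-01],
       [-8.99989415e-01, -3.18746851e-01,  2.97354161e-01,
        -3.87157154e-02],
       [-2.80509109e-01, -9.86636480e-02, -9.54767052e-01,
         3.79250085e-01],
       [ 0.00000000e+00,  0.00000000e+00,  0.00000000e+00,
         1.00000000e+00]])}
```

View pics/ab.png

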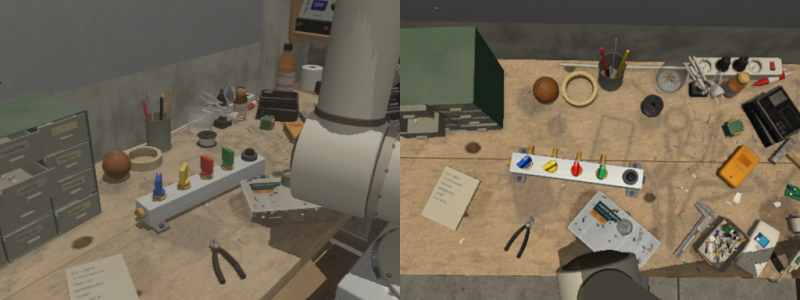

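The scene view (left) and top view (right) show the manifold with the order blue, yellow, red, green, black bleed from left. I'll enlarge both.

Run:
```python
from h import *
a=np.load('a.npy');b=np.load('b.npy')
A=cv2.resize(a[180:300,170:350],None,fx=4,fy=4,interpolation=cv2.INTER_CUBIC)
save(a,'a1.png',(165,175,355,305),4)
save(b,'b1.png',(135,180,325,250),4)
```

```text
(no output)
```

View pics/a1.png

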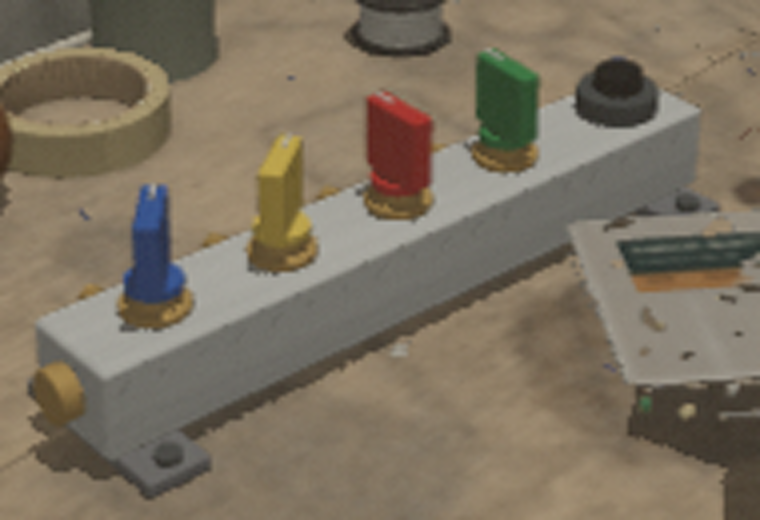

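View pics/b1.png

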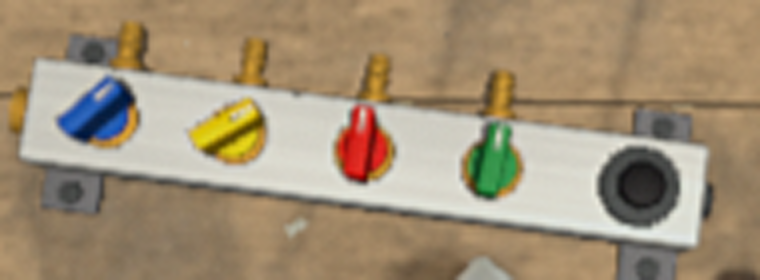

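The left picture's top-face corners are at (37,322), (105,372) and (700,110). The top view's are at (37,58), (707,147), (695,246) and (18,160). The red knob top is near (401,106) and (362,142), and the bleed top near (618,70) and (642,183).

Run:
```python
from h import *
S,T=P('scene'),P('top')
ua=lambda p:np.array(p)/4+[165,175]
ub=lambda p:np.array(p)/4+[135,180]
c=np.array([atz(T,ub(p),.05) for p in [(37,58),(707,147),(695,246),(18,160)]])
print('corners',c.round(4),'L',np.linalg.norm(c[1]-c[0]),np.linalg.norm(c[2]-c[3]),'W',np.linalg.norm(c[3]-c[0]))
for n,p,q in [('corBL(front-left)',(105,372),(18,160)),('corTL',(37,322),(37,58)),('corBR',(698,112),(695,246)),('redtop',(401,106),(362,142)),('bleed',(618,70),(642,183))]:
    X=tri([S,T],[ua(p),ub(q)]);print(n,X.round(4),(proj(S,X)-ua(p)).round(1))
ctr=c.mean(0);d=(c[0]+c[3]-c[1]-c[2]);d/=np.linalg.norm(d);  # manifold +y
ex=np.array([d[1],-d[0]]);print('ctr',ctr,'ydir',d,'yaw',np.arctan2(ex[1],ex[0]))
for n,y,z in [('blue',.128,.098),('yel',.064,.098),('red',0,.098),('green',-.064,.098),('bleed',-.137,.068)]:
    p=np.append(ctr+d*y,z);print(n,p.round(4),'b1',((proj(T,p)-[135,180])*4).round(),'a1',((proj(S,p)-[165,175])*4).round())
print('bleed at z',atz(T,ub((642,183)),.068),'redtop at z',atz(T,ub((362,142)),.098))
# red bar direction from top bar face
print(env.observe()['time'])
```

```text
corners [[ 0.5351  0.2746]
 [ 0.4952 -0.0599]
 [ 0.4461 -0.0535]
 [ 0.484   0.2811]] L 0.3368276501503615 0.33668275597283503 W 0.05153825496575021
corBL(front-left) [0.4852 0.2821 0.0503] [0.8 0.2]
corTL [0.5362 0.2759 0.0465] [0.3 0.1]
corBR [ 0.4478 -0.053   0.0461] [0.7 0. ]
redtop [0.4914 0.11   0.0962] [0.7 0.1]
bleed [ 0.4761 -0.0247  0.0692] [0.5 0. ]
ctr [0.49009948 0.11057064] ydir [0.11548574 0.99330914] yaw -0.11574399506299808
blue [0.5049 0.2377 0.098 ] b1 [ 88. 106.] a1 [156. 203.]
yel [0.4975 0.1741 0.098 ] b1 [223. 124.] a1 [286. 151.]
red [0.4901 0.1106 0.098 ] b1 [358. 141.] a1 [405. 104.]
green [0.4827 0.047  0.098 ] b1 [494. 159.] a1 [514.  61.]
bleed [ 0.4743 -0.0255  0.068 ] b1 [642. 185.] a1 [624.  73.]
bleed at z [ 0.47517894 -0.02555816] redtop at z [0.48987215 0.10887018]
0.1
```

```bash
cat >> h.py <<'E'
from scipy.spatial.transform import Rotation as R
def go(p,psi):
    o=env.observe();r=R.from_quat(o['eef_rot'],scalar_first=True).as_matrix()
    d=r.T@(np.array(p)-o['ee_pos'])*100
    cur=np.arctan2(r[1,0],r[0,0]);y=-(psi-cur)
    y=(y+np.pi)%(2*np.pi)-np.pi
    print('t %.2f pos %s psi %.3f j1 %.2f j6 %.2f  F %s T %s w %.4f'%(o['time'],o['ee_pos'].round(4),cur,o['joint_pos'][0],o['joint_pos'][5],o['force'].round(2),o['ft_torque'].round(3),o['grip_width']))
    print('SHIFT cm',d.round(2),'yaw deg',np.degrees(y).round(2), 'tilt z',r[:,2].round(4))
E
python3 -c "
from h import *
go((.46,.11,.23),2.94)"
```

```text
t 0.10 pos [ 0.1916 -0.542   0.2478] psi 0.340 j1 -1.37 j6 -0.13  F [-0.54 -0.16  0.24] T [ 0.045  0.009 -0.007] w 0.0855
SHIFT cm [ 47.04 -52.52   1.84] yaw deg -148.98 tilt z [-2.e-04  1.e-03 -1.e+00]
```

Emit:
carry_out(
  rows=[
    [[47, -52.5, 1.8], -149, 4],
    [[47, -52.5, 1.8], -149, 4],
    [[47, -52.5, 1.8], -149, 4],
    [[47, -52.5, 1.8], -149, 4],
    [[47, -52.5, 1.8], -149, 4],
    [[47, -52.5, 1.8], -149, 4],
    [[47, -52.5, 1.8], -149, 4],
    [[47, -52.5, 1.8], -149, 4],
  ],
)

```text
time: 0.77
ee_pos: [0.3184, -0.232, 0.2396]
eef_rot: [-0.0, 0.782, 0.623, 0.0]
force: [1.3, -0.8, -0.6]
grip_width: 0.0402
```

```bash
python3 -c "
from h import *
go((.46,.11,.23),2.94)"
```

```text
t 0.77 pos [ 0.3184 -0.232   0.2396] psi 1.345 j1 -0.83 j6 -0.60  F [ 1.33 -0.82 -0.56] T [-0.071 -0.018 -0.041] w 0.0402
SHIFT cm [36.5   6.16  0.99] yaw deg -91.37 tilt z [ 4.e-04  5.e-04 -1.e+00]
```

Emit:
carry_out(
  rows=[
    [[36.5, 6.2, 1.0], -91, 4],
    [[36.5, 6.2, 1.0], -91, 4],
    [[36.5, 6.2, 1.0], -91, 4],
    [[36.5, 6.2, 1.0], -91, 4],
    [[36.5, 6.2, 1.0], -91, 4],
    [[36.5, 6.2, 1.0], -91, 4],
    [[36.5, 6.2, 1.0], -91, 4],
    [[36.5, 6.2, 1.0], -91, 4],
  ],
)

```text
time: 1.43
ee_pos: [0.4457, 0.0764, 0.2308]
eef_rot: [0.0, 0.387, 0.922, 0.0]
force: [0.5, -1.3, -0.5]
grip_width: 0.0401
```

```bash
python3 -c "
from h import *
go((.46,.11,.23),2.94)"
```

```text
t 1.43 pos [0.4457 0.0764 0.2308] psi 2.346 j1 -0.00 j6 -0.78  F [ 0.54 -1.29 -0.49] T [-0.003  0.005 -0.013] w 0.0401
SHIFT cm [1.4  3.37 0.08] yaw deg -34.01 tilt z [ 6.e-04  4.e-04 -1.e+00]
```

Emit:
carry_out(
  rows=[
    [[1.4, 3.4, 0.1], -34, 4],
    [[1.4, 3.4, 0.1], -34, 4],
    [[1.4, 3.4, 0.1], -34, 4],
    [[1.4, 3.4, 0.1], -34, 4],
    [[1.4, 3.4, 0.1], -34, 4],
    [[1.4, 3.4, 0.1], -34, 4],
    [[1.4, 3.4, 0.1], -34, 4],
  ],
)

```text
time: 2.02
ee_pos: [0.4601, 0.1102, 0.2297]
eef_rot: [0.0, 0.102, 0.995, 0.0]
force: [0.3, -0.6, -0.2]
grip_width: 0.04
```

Run:
```python
from h import *
go((.46,.11,.23),2.94)
M=P('wrist');a=snapshot('wrist');np.save('w1.npy',a);np.save('M1.npy',M)
save(a,'w1.png',None,1.5)
for p in [(.49,.11,.098),(.475,-.025,.068)]: print(proj(M,p)*1.5)
```

```text
t 2.02 pos [0.4601 0.1102 0.2297] psi 2.936 j1 0.07 j6 -1.29  F [ 0.27 -0.58 -0.19] T [-0.005  0.053 -0.022] w 0.0400
SHIFT cm [ 0.   -0.02 -0.03] yaw deg -0.2 tilt z [ 2.e-04  4.e-04 -1.e+00]
[390.48994654 330.1764011 ]
[206.81079709 330.85126363]
```

View pics/w1.png

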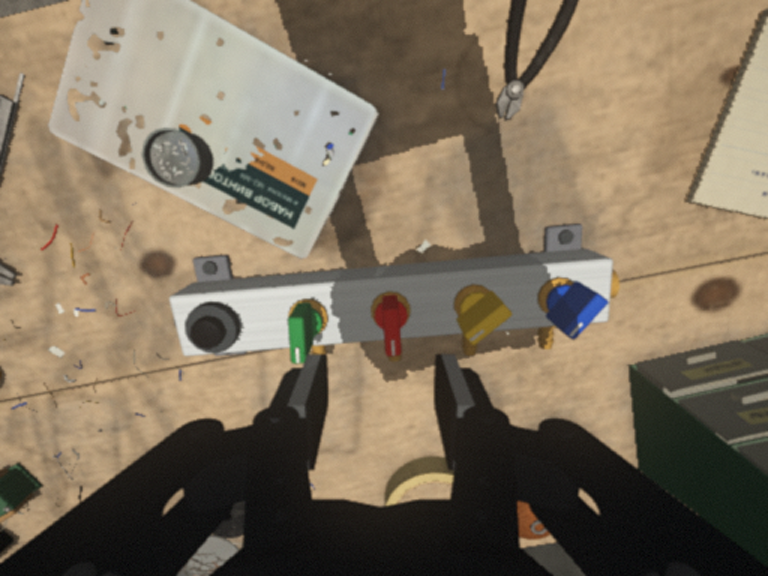

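The wrist view shows the red bar from about (391,318) to (394,357), with green at (300,330) and bleed at (212,327). I'll crop for detail.

Run:
```python
from h import *
a=np.load('w1.npy');save(a,'w1c.png',(115,165,295,245),4.4)
```

```text
(no output)
```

View pics/w1c.png

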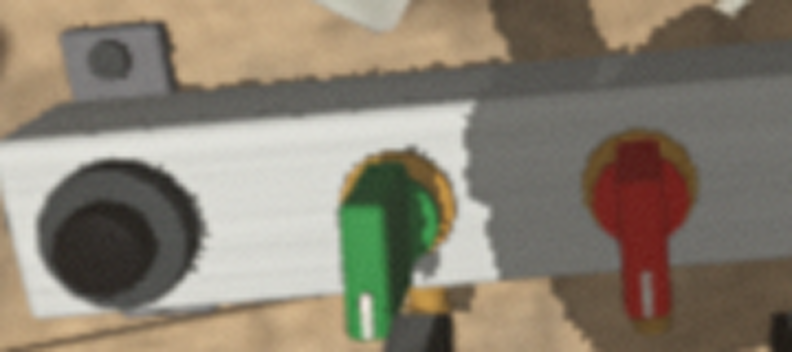

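The red top face runs from (641,182) to (649,318), with its centre near (645,250). The bleed top is near (105,248).

Run:
```python
from h import *
T=P('top');M=np.load('M1.npy');S=P('scene')
u=lambda p:np.array(p)/4.4+[115,165]
ub=lambda p:np.array(p)/4+[135,180]
a=atz(M,u((641,182)),.098);b=atz(M,u((649,318)),.098);print('bar',a,b,'len',np.linalg.norm(a-b),'ctr',(a+b)/2,'ang',np.arctan2(*(b-a)[::-1]))
print('tri red',tri([M,T],[u((645,250)),ub((362,142))]),'bleed',tri([M,T],[u((105,248)),ub((642,183))]))
print('bleed atz',atz(M,u((105,248)),.068))
# base collar centre at z~.06
c=atz(M,u((640,193)),.06);print('collar', c)
ga=atz(M,u((364,205)),.098);gb=atz(M,u((368,340)),.098);print('green',ga,gb)
```

```text
bar [0.4758722  0.11318338] [0.5087992  0.10848323] len 0.03326077007327178 ctr [0.4923357  0.11083331] ang -0.14178655737780033
tri red [0.48969843 0.10935943 0.10197578] bleed [ 0.4757236  -0.02554079  0.06624509]
bleed atz [ 0.47613246 -0.02423167]
collar [0.49200483 0.1106262 ]
green [0.46861938 0.05143547] [0.50105005 0.04361333]
```

```bash
python3 -c "
from h import *
go((.4912,.1105,.089),3.0)"
```

```text
t 2.07 pos [0.4601 0.1102 0.2297] psi 2.936 j1 0.07 j6 -1.29  F [0.07 0.02 0.29] T [-0.022  0.054  0.049] w 0.0398
SHIFT cm [-3.04  0.66 14.07] yaw deg -3.68 tilt z [ 3.e-04  4.e-04 -1.e+00]
```

Emit:
carry_out(
  rows=[
    [[-3.04, 0.66, 2], -3.7, 3.2],
    [[-3.04, 0.66, 4], -3.7, 3.2],
    [[-3.04, 0.66, 6], -3.7, 3.2],
    [[-3.04, 0.66, 8], -3.7, 3.2],
    [[-3.04, 0.66, 9], -3.7, 3.2],
    [[-3.04, 0.66, 9], -3.7, 3.2],
  ],
)

```text
time: 2.57
ee_pos: [0.4903, 0.1103, 0.1378]
eef_rot: [-0.001, 0.072, 0.997, -0.0]
force: [0.6, -0.5, 0.7]
grip_width: 0.0325
```

Run:
```python
from h import *
go((.4912,.1105,.089),3.0)
M=P('wrist');a=snapshot('wrist');np.save('w2.npy',a);np.save('M2.npy',M)
save(a,'w2.png',(90,180,420,384),2.4)
for p in [(.4912,.1105,.098),(.476,-.025,.068)]: print((proj(M,p)-[90,180])*2.4)
```

```text
t 2.57 pos [0.4903 0.1103 0.1378] psi 2.998 j1 0.07 j6 -1.36  F [ 0.58 -0.51  0.71] T [-0.006 -0.003 -0.04 ] w 0.0325
SHIFT cm [-0.1   0.03  4.88] yaw deg -0.11 tilt z [-3.e-03  1.e-04 -1.e+00]
[397.00397901 127.5676978 ]
[-35.88852842  99.89617663]
```

View pics/w2.png

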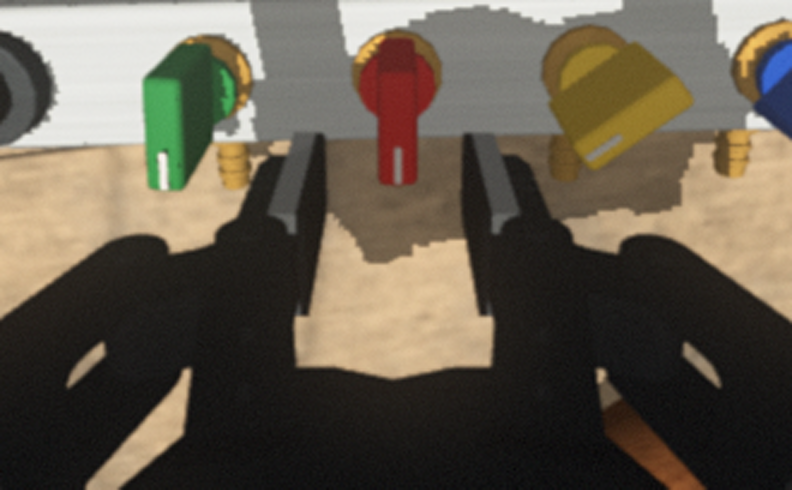

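The red bar lies vertical at column 398, with its centre at (398,128) as predicted. The fingers straddle it (inner faces at 325 and 462) with room to green and yellow, so I'm descending.

Emit:
carry_out(
  rows=[
    [[-0.1, -0.05, 1.5], 0, 3.0],
    [[-0.1, -0.05, 3], 0, 3.0],
    [[-0.1, -0.05, 4], 0, 3.0],
    [[-0.1, -0.05, 4.8], 0, 3.0],
    [[-0.1, -0.05, 4.9], 0, 3.0],
  ],
)

```text
time: 3.03
ee_pos: [0.4916, 0.1097, 0.0899]
eef_rot: [-0.001, 0.072, 0.997, 0.0]
force: [0.0, -0.3, 0.3]
grip_width: 0.0301
```

Run:
```python
from h import *
go((.4912,.1105,.089),3.0)
a=snapshot('wrist')
save(a,'w3.png',(40,150,460,384),1.7)
```

```text
t 3.03 pos [0.4916 0.1097 0.0899] psi 2.998 j1 0.07 j6 -1.36  F [ 0.04 -0.26  0.34] T [-0.009  0.03   0.016] w 0.0301
SHIFT cm [0.05 0.07 0.09] yaw deg -0.11 tilt z [-1.8e-03  2.0e-04 -1.0e+00]
```

View pics/w3.png

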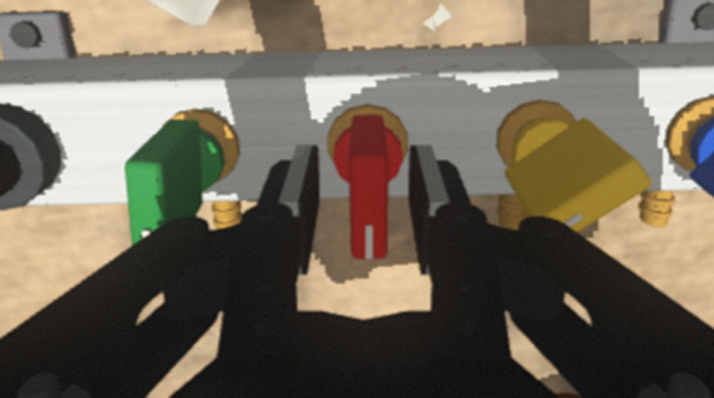

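The bar sits centred between the pads. The knuckles hide the far ends of the green and yellow bars, so I'll work out how high they stand before turning.

Run:
```python
from h import *
o=env.observe();r=R.from_quat(o['eef_rot'],scalar_first=True).as_matrix();p=o['ee_pos']
E=np.array(calibration('wrist')['extrinsics']);C=-E[:3,:3].T@E[:3,3];c=calibration('wrist')
Ct=r.T@(C-p);print('cam in tool mm',(Ct*1e3).round(1))
for n,q in [('padtipL',(305,147)),('padtipR',(428,147)),('elbowL',(190,220)),('elbowLouter',(185,226)),('elbowR',(545,222)),('armL',(100,280))]:
    u=np.array(q)/1.7+[40,150];d=E[:3,:3].T@np.array([(u[0]-c['cx'])/c['fx'],(u[1]-c['cy'])/c['fy'],1]);d=r.T@d
    print(n,[((Ct+d*(X-Ct[0])/d[0])*1e3).round(0).tolist() for X in (0.,np.sign(Ct[0])*.011)])
```

```text
cam in tool mm [  75.4   -0.7 -125.5]
padtipL [[0.0, -22.0, 33.0], [11.0, -19.0, 10.0]]
padtipR [[0.0, 23.0, 33.0], [11.0, 20.0, 10.0]]
elbowL [[0.0, -48.0, -13.0], [11.0, -41.0, -30.0]]
elbowLouter [[0.0, -49.0, -16.0], [11.0, -42.0, -32.0]]
elbowR [[0.0, 49.0, -14.0], [11.0, 41.0, -30.0]]
armL [[0.0, -60.0, -37.0], [11.0, -52.0, -50.0]]
```

Even in the worst case the knuckles stay above the knob tops, and turning clockwise takes them away from the row. Closing on the bar now.

Emit:
carry_out(
  rows=[
    [[0.05, 0.08, 0.05], 0, 2.0],
    [[0.05, 0.08, 0.05], 0, 0.8],
    [[0.05, 0.08, 0.05], 0, 0.8],
    [[0.05, 0.08, 0.05], 0, 0.8],
    [[0.05, 0.08, 0.05], 0, 0.8],
    [[0.05, 0.08, 0.05], 0, 0.8],
    [[0.05, 0.08, 0.05], 0, 0.8],
  ],
  grip_force=40,
)

```text
time: 3.67
ee_pos: [0.4918, 0.111, 0.0907]
eef_rot: [-0.0, 0.072, 0.997, 0.0]
force: [-0.8, 5.4, 6.3]
grip_width: 0.0103
```

```bash
cat > m.py <<'E'
from h import *
import sys
n=int(sys.argv[1]) if len(sys.argv)>1 else 1
T=[];
for i in range(n):
    o=env.observe();T.append(o['ft_torque'])
    if n>1: snapshot('wrist')
T=np.array(T);print('T',T.mean(0).round(4),'sd',T.std(0).round(4))
go((.4912,.1105,.089),3.0)
E
python3 m.py 8
```

```text
T [ 0.819   0.2081 -0.052 ] sd [0.0205 0.0243 0.0172]
t 4.07 pos [0.4918 0.111  0.0907] psi 2.998 j1 0.07 j6 -1.36  F [-1.36  4.76  6.6 ] T [ 0.824  0.207 -0.038] w 0.0102
SHIFT cm [ 0.05 -0.06  0.17] yaw deg -0.1 tilt z [-1.e-04  1.e-03 -1.e+00]
```

Emit:
carry_out(
  rows=[
    [[0, 0.0, 0], 0, 0.8],
    [[0, 0.0, 0], 2, 0.8],
    [[0, 0, 0], 4, 0.8],
    [[0, 0, 0], 6, 0.8],
    [[0, 0, 0], 8, 0.8],
    [[0, 0, 0], 10, 0.8],
    [[0, 0, 0], 12, 0.8],
    [[0, 0, 0], 12, 0.8],
  ],
)

```text
time: 4.73
ee_pos: [0.4918, 0.1111, 0.0908]
eef_rot: [-0.0, 0.176, 0.984, 0.001]
force: [-0.7, 2.8, -1.5]
grip_width: 0.0102
```

```bash
python3 m.py 8
```

```text
T [ 0.4349  0.0976 -0.0438] sd [0.0259 0.049  0.04  ]
t 5.13 pos [0.4918 0.111  0.0908] psi 2.789 j1 0.07 j6 -1.15  F [-1.03  2.81 -0.28] T [ 0.48   0.15  -0.076] w 0.0102
SHIFT cm [ 0.04 -0.07  0.18] yaw deg -12.08 tilt z [-1.0e-04  1.1e-03 -1.0e+00]
```

Emit:
carry_out(
  rows=[
    [[0, 0.0, 0], 2, 0.8],
    [[0, 0.0, 0], 4, 0.8],
    [[0, 0, 0], 6, 0.8],
    [[0, 0, 0], 8, 0.8],
    [[0, 0, 0], 10, 0.8],
    [[0, 0, 0], 12, 0.8],
    [[0, 0, 0], 14, 0.8],
    [[0, 0, 0], 14, 0.8],
  ],
)

```text
time: 5.8
ee_pos: [0.4918, 0.1111, 0.0908]
eef_rot: [-0.0, 0.295, 0.956, 0.001]
force: [-0.6, 2.8, -0.8]
grip_width: 0.01
```

```bash
python3 m.py 8; python3 -c "
from h import *
save(snapshot('wrist'),'w4.png',(40,150,460,384),1.7)"
```

```text
T [ 0.4818  0.1364 -0.0475] sd [0.0168 0.0304 0.0552]
t 6.20 pos [0.4918 0.1111 0.0908] psi 2.545 j1 0.07 j6 -0.91  F [-0.43  2.78 -0.46] T [ 0.519  0.151 -0.04 ] w 0.0103
SHIFT cm [ 0.02 -0.08  0.18] yaw deg -26.05 tilt z [-0.      0.0011 -1.    ]
```

View pics/w4.png

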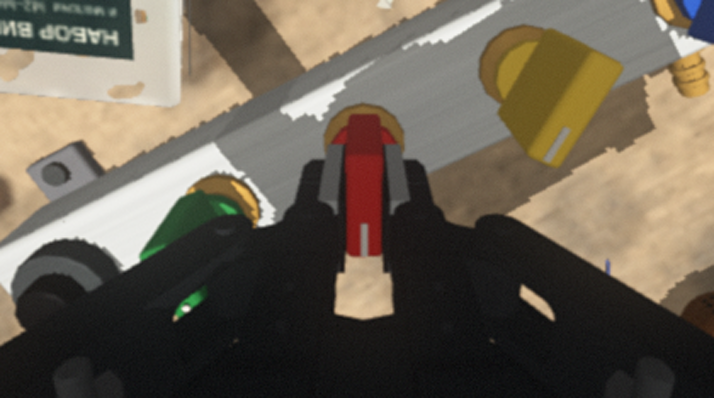

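The red bar stays square between the pads at (365,180), so it is turning with the tool (26° so far). Next is 12° more.

Emit:
carry_out(
  rows=[
    [[0, 0.0, 0], 2, 0.8],
    [[0, 0.0, 0], 4, 0.8],
    [[0, 0, 0], 6, 0.8],
    [[0, 0, 0], 8, 0.8],
    [[0, 0, 0], 10, 0.8],
    [[0, 0, 0], 12, 0.8],
    [[0, 0, 0], 12, 0.8],
  ],
)

```text
time: 6.83
ee_pos: [0.4918, 0.1111, 0.0908]
eef_rot: [-0.0, 0.393, 0.92, 0.0]
force: [-0.6, 3.2, -0.9]
grip_width: 0.0102
```

```bash
python3 m.py 10
```

```text
T [ 0.5447  0.1605 -0.044 ] sd [0.0354 0.025  0.0322]
t 7.33 pos [0.4918 0.1111 0.0908] psi 2.336 j1 0.07 j6 -0.70  F [-0.91  3.25 -0.98] T [0.578 0.124 0.055] w 0.0100
SHIFT cm [-0.   -0.08  0.18] yaw deg -38.04 tilt z [-1.0e-04  1.1e-03 -1.0e+00]
```

Emit:
carry_out(
  rows=[
    [[0, 0.0, 0], 1, 0.8],
    [[0, 0.0, 0], 2, 0.8],
    [[0, 0, 0], 3, 0.8],
    [[0, 0, 0], 3, 0.8],
  ],
)

```text
time: 7.67
ee_pos: [0.4918, 0.1111, 0.0908]
eef_rot: [-0.0, 0.417, 0.909, 0.0]
force: [-0.0, 3.3, -0.1]
grip_width: 0.0103
```

```bash
python3 m.py 10
```

```text
T [ 0.5657  0.1558 -0.0775] sd [0.0226 0.0383 0.0262]
t 8.17 pos [0.4918 0.1111 0.0908] psi 2.284 j1 0.07 j6 -0.64  F [-0.48  3.2  -0.68] T [ 0.563  0.172 -0.067] w 0.0101
SHIFT cm [-0.01 -0.08  0.18] yaw deg -41.03 tilt z [-1.0e-04  1.1e-03 -1.0e+00]
```

Emit:
carry_out(
  rows=[
    [[0, 0.0, 0], 1, 0.8],
    [[0, 0.0, 0], 2, 0.8],
    [[0, 0, 0], 3, 0.8],
    [[0, 0, 0], 3, 0.8],
  ],
)

```text
time: 8.5
ee_pos: [0.4918, 0.1111, 0.0908]
eef_rot: [-0.0, 0.44, 0.898, 0.0]
force: [-0.1, 2.8, -0.5]
grip_width: 0.0101
```

```bash
python3 m.py 12
```

```text
T [ 0.5722  0.1474 -0.061 ] sd [0.0316 0.018  0.0242]
t 9.10 pos [0.4918 0.1111 0.0908] psi 2.231 j1 0.07 j6 -0.59  F [-0.61  3.59 -0.15] T [0.606 0.172 0.011] w 0.0102
SHIFT cm [-0.01 -0.08  0.18] yaw deg -44.04 tilt z [-1.0e-04  1.1e-03 -1.0e+00]
```

Emit:
carry_out(
  rows=[
    [[0, 0.0, 0], 1, 0.8],
    [[0, 0.0, 0], 2, 0.8],
    [[0, 0, 0], 3, 0.8],
    [[0, 0, 0], 3, 0.8],
  ],
)

```text
time: 9.43
ee_pos: [0.4918, 0.1111, 0.0908]
eef_rot: [-0.0, 0.464, 0.886, 0.0]
force: [-0.7, 3.4, 0.1]
grip_width: 0.0101
```

```bash
python3 m.py 12
```

```text
T [ 0.5827  0.1495 -0.0711] sd [0.0246 0.0247 0.0329]
t 10.03 pos [0.4918 0.1111 0.0908] psi 2.179 j1 0.07 j6 -0.54  F [-1.16  3.24 -0.64] T [ 0.614  0.136 -0.029] w 0.0104
SHIFT cm [-0.01 -0.08  0.18] yaw deg -47.04 tilt z [-1.0e-04  1.1e-03 -1.0e+00]
```

Emit:
carry_out(
  rows=[
    [[0, 0.0, 0], 1, 0.8],
    [[0, 0.0, 0], 2, 0.8],
    [[0, 0, 0], 3, 0.8],
    [[0, 0, 0], 3, 0.8],
  ],
)

```text
time: 10.37
ee_pos: [0.4918, 0.1111, 0.0908]
eef_rot: [-0.0, 0.487, 0.874, 0.0]
force: [-0.6, 3.5, -0.8]
grip_width: 0.01
```

```bash
python3 m.py 12
```

```text
T [ 0.6053  0.1537 -0.0891] sd [0.0326 0.0258 0.0327]
t 10.97 pos [0.4918 0.1111 0.0908] psi 2.127 j1 0.07 j6 -0.49  F [-0.28  3.44 -0.96] T [ 0.676  0.128 -0.092] w 0.0103
SHIFT cm [-0.02 -0.08  0.18] yaw deg -50.03 tilt z [-1.0e-04  1.1e-03 -1.0e+00]
```

Emit:
carry_out(
  rows=[
    [[0, 0.0, 0], 1, 0.8],
    [[0, 0.0, 0], 2, 0.8],
    [[0, 0, 0], 3, 0.8],
    [[0, 0, 0], 3, 0.8],
  ],
)

```text
time: 11.3
ee_pos: [0.4918, 0.1111, 0.0908]
eef_rot: [-0.0, 0.509, 0.861, 0.0]
force: [-0.9, 4.2, -1.1]
grip_width: 0.0102
```

```bash
python3 m.py 12
```

```text
T [ 0.6253  0.1481 -0.068 ] sd [0.0411 0.0332 0.0407]
t 11.90 pos [0.4918 0.1111 0.0908] psi 2.074 j1 0.07 j6 -0.44  F [-1.12  3.78 -1.03] T [ 0.643  0.155 -0.059] w 0.0102
SHIFT cm [-0.02 -0.08  0.18] yaw deg -53.03 tilt z [-1.0e-04  1.1e-03 -1.0e+00]
```

Emit:
carry_out(
  rows=[
    [[0, 0.0, 0], 1, 0.8],
    [[0, 0.0, 0], 2, 0.8],
    [[0, 0, 0], 3, 0.8],
    [[0, 0, 0], 3, 0.8],
  ],
)

```text
time: 12.23
ee_pos: [0.4918, 0.1111, 0.0908]
eef_rot: [-0.0, 0.532, 0.847, 0.0]
force: [-1.2, 4.1, -1.2]
grip_width: 0.01
```

```bash
python3 m.py 12
```

```text
T [ 0.637   0.143  -0.0803] sd [0.0267 0.0413 0.0228]
t 12.83 pos [0.4917 0.1111 0.0908] psi 2.022 j1 0.07 j6 -0.38  F [-1.28  3.73 -0.63] T [ 0.654  0.072 -0.05 ] w 0.0103
SHIFT cm [-0.03 -0.07  0.18] yaw deg -56.03 tilt z [-1.0e-04  1.1e-03 -1.0e+00]
```

Emit:
carry_out(
  rows=[
    [[0, 0.0, 0], 1, 0.8],
    [[0, 0.0, 0], 2, 0.8],
    [[0, 0, 0], 3, 0.8],
    [[0, 0, 0], 3, 0.8],
  ],
)

```text
time: 13.17
ee_pos: [0.4918, 0.1111, 0.0908]
eef_rot: [-0.0, 0.554, 0.833, 0.0]
force: [-1.1, 3.7, -0.7]
grip_width: 0.0101
```

```bash
python3 m.py 12
```

```text
T [ 0.667   0.1403 -0.0662] sd [0.0327 0.0272 0.0266]
t 13.77 pos [0.4918 0.1111 0.0908] psi 1.970 j1 0.07 j6 -0.33  F [-0.39  3.7  -1.2 ] T [ 0.646  0.137 -0.085] w 0.0103
SHIFT cm [-0.03 -0.08  0.18] yaw deg -59.03 tilt z [-0.      0.0011 -1.    ]
```

Emit:
carry_out(
  rows=[
    [[0, 0.0, 0], 1, 0.8],
    [[0, 0.0, 0], 2, 0.8],
    [[0, 0, 0], 3, 0.8],
    [[0, 0, 0], 3, 0.8],
  ],
)

```text
time: 14.1
ee_pos: [0.4918, 0.1111, 0.0908]
eef_rot: [-0.0, 0.575, 0.818, 0.0]
force: [-0.5, 3.7, -0.7]
grip_width: 0.0102
```

```bash
python3 m.py 12
```

```text
T [ 0.6955  0.1262 -0.0756] sd [0.0311 0.0204 0.0289]
t 14.70 pos [0.4918 0.1111 0.0908] psi 1.917 j1 0.07 j6 -0.28  F [-0.57  4.66 -0.2 ] T [ 0.698  0.107 -0.095] w 0.0102
SHIFT cm [-0.03 -0.07  0.18] yaw deg -62.03 tilt z [-1.0e-04  1.1e-03 -1.0e+00]
```

Emit:
carry_out(
  rows=[
    [[0, 0.0, 0], 1, 0.8],
    [[0, 0.0, 0], 2, 0.8],
    [[0, 0, 0], 3, 0.8],
    [[0, 0, 0], 3, 0.8],
  ],
)

```text
time: 15.03
ee_pos: [0.4918, 0.1111, 0.0908]
eef_rot: [-0.0, 0.597, 0.803, 0.0]
force: [-0.6, 4.2, 0.4]
grip_width: 0.0103
```

```bash
python3 m.py 12
```

```text
T [ 0.6872  0.1084 -0.0348] sd [0.029  0.0242 0.0283]
t 15.63 pos [0.4918 0.1111 0.0908] psi 1.865 j1 0.07 j6 -0.23  F [-0.81  3.99 -0.14] T [ 0.744  0.086 -0.007] w 0.0103
SHIFT cm [-0.04 -0.07  0.18] yaw deg -65.03 tilt z [-1.0e-04  1.1e-03 -1.0e+00]
```

Emit:
carry_out(
  rows=[
    [[0, 0.0, 0], 1, 0.8],
    [[0, 0.0, 0], 2, 0.8],
    [[0, 0, 0], 2, 0.8],
  ],
)

```text
time: 15.88
ee_pos: [0.4918, 0.1111, 0.0908]
eef_rot: [-0.0, 0.61, 0.792, 0.0]
force: [-0.1, 3.3, -0.8]
grip_width: 0.0102
```

```bash
python3 m.py 20
```

```text
T [ 0.7029  0.0969 -0.0022] sd [0.0199 0.0334 0.0323]
t 16.88 pos [0.4918 0.1111 0.0908] psi 1.830 j1 0.07 j6 -0.19  F [-1.12  4.45 -0.78] T [ 0.729  0.102 -0.017] w 0.0106
SHIFT cm [-0.04 -0.07  0.18] yaw deg -67.02 tilt z [-1.0e-04  1.1e-03 -1.0e+00]
```

Emit:
carry_out(
  rows=[
    [[0, 0.0, 0], 1, 0.8],
    [[0, 0.0, 0], 2, 0.8],
    [[0, 0, 0], 2, 0.8],
  ],
)

```text
time: 17.13
ee_pos: [0.4918, 0.1111, 0.0908]
eef_rot: [-0.0, 0.624, 0.781, 0.0]
force: [-0.4, 4.7, -0.3]
grip_width: 0.0101
```

```bash
python3 m.py 20
```

```text
T [0.7029 0.0969 0.0336] sd [0.0268 0.0248 0.0301]
t 18.13 pos [0.4918 0.1111 0.0908] psi 1.795 j1 0.07 j6 -0.16  F [-0.63  4.2   0.4 ] T [0.65  0.138 0.04 ] w 0.0103
SHIFT cm [-0.04 -0.07  0.18] yaw deg -69.03 tilt z [-1.0e-04  1.1e-03 -1.0e+00]
```

Emit:
carry_out(
  rows=[
    [[0, 0.0, 0], 1, 0.8],
    [[0, 0.0, 0], 2, 0.8],
    [[0, 0, 0], 3, 0.8],
    [[0, 0, 0], 3, 0.8],
  ],
)

```text
time: 18.47
ee_pos: [0.4918, 0.1111, 0.0908]
eef_rot: [-0.0, 0.644, 0.765, 0.0]
force: [-1.6, 4.3, -0.9]
grip_width: 0.0101
```

```bash
python3 m.py 20
```

```text
Traceback (most recent call last):
  File "m.py", line 7, in <module>
    if n>1: snapshot('wrist')
            ~~~~~~~~^^^^^^^^^
ValueError: 200 camera calls are used up
```

The camera budget is gone: my averaging used pictures to pass time. From here I average over single-row holds.

```bash
cat > m.py <<'E'
from h import *
go((.4912,.1105,.089),3.0)
E
python3 m.py
```

```text
t 19.17 pos [0.4917 0.1111 0.0908] psi 1.743 j1 0.07 j6 -0.10  F [-1.76  3.84 -0.1 ] T [0.745 0.076 0.09 ] w 0.0101
SHIFT cm [-0.05 -0.06  0.18] yaw deg -72.02 tilt z [-1.0e-04  1.1e-03 -1.0e+00]
```

Emit:
carry_out(
  rows=[
    [[0, 0, 0], 0, 0.8],
  ],
)

```text
time: 19.25
ee_pos: [0.4918, 0.1111, 0.0908]
eef_rot: [-0.0, 0.644, 0.765, 0.0]
force: [-1.8, 4.6, -1.3]
grip_width: 0.0103
```

```bash
python3 m.py
```

```text
t 19.25 pos [0.4918 0.1111 0.0908] psi 1.743 j1 0.07 j6 -0.10  F [-1.75  4.64 -1.33] T [0.667 0.114 0.108] w 0.0103
SHIFT cm [-0.05 -0.07  0.18] yaw deg -72.03 tilt z [-0.      0.0011 -1.    ]
```

Emit:
carry_out(
  rows=[
    [[0, 0, 0], 0, 0.8],
  ],
)

```text
time: 19.33
ee_pos: [0.4918, 0.1111, 0.0908]
eef_rot: [-0.0, 0.644, 0.765, 0.0]
force: [-1.7, 4.3, -1.1]
grip_width: 0.0102
```

```bash
python3 m.py
```

```text
t 19.33 pos [0.4918 0.1111 0.0908] psi 1.743 j1 0.07 j6 -0.10  F [-1.67  4.33 -1.1 ] T [0.688 0.138 0.105] w 0.0102
SHIFT cm [-0.05 -0.07  0.18] yaw deg -72.03 tilt z [-1.0e-04  1.1e-03 -1.0e+00]
```

Emit:
carry_out(
  rows=[
    [[0, 0, 0], 0, 0.8],
  ],
)

```text
time: 19.42
ee_pos: [0.4918, 0.1111, 0.0908]
eef_rot: [-0.0, 0.644, 0.765, 0.0]
force: [-2.0, 4.5, -0.1]
grip_width: 0.0104
```

```bash
python3 m.py
```

```text
t 19.42 pos [0.4918 0.1111 0.0908] psi 1.743 j1 0.07 j6 -0.10  F [-2.    4.55 -0.05] T [0.731 0.078 0.094] w 0.0104
SHIFT cm [-0.05 -0.07  0.18] yaw deg -72.02 tilt z [-1.0e-04  1.1e-03 -1.0e+00]
```

Emit:
carry_out(
  rows=[
    [[0, 0, 0], 0, 0.8],
  ],
)

```text
time: 19.5
ee_pos: [0.4918, 0.1111, 0.0908]
eef_rot: [-0.0, 0.644, 0.765, 0.0]
force: [-1.4, 4.4, -0.1]
grip_width: 0.0103
```

```bash
python3 m.py
```

```text
t 19.50 pos [0.4918 0.1111 0.0908] psi 1.743 j1 0.07 j6 -0.10  F [-1.43  4.37 -0.12] T [0.712 0.109 0.075] w 0.0103
SHIFT cm [-0.05 -0.07  0.18] yaw deg -72.02 tilt z [-1.0e-04  1.1e-03 -1.0e+00]
```

Emit:
carry_out(
  rows=[
    [[0, 0.0, 0], 1, 0.8],
    [[0, 0.0, 0], 2, 0.8],
    [[0, 0, 0], 2.5, 0.8],
    [[0, 0, 0], 2.5, 0.8],
    [[0, 0, 0], 2.5, 0.8],
  ],
)

```text
time: 19.92
ee_pos: [0.4918, 0.1111, 0.0908]
eef_rot: [-0.0, 0.66, 0.751, 0.0]
force: [-0.8, 4.6, -1.6]
grip_width: 0.0101
```

```bash
python3 m.py
```

```text
t 19.92 pos [0.4918 0.1111 0.0908] psi 1.699 j1 0.07 j6 -0.06  F [-0.84  4.59 -1.63] T [0.758 0.061 0.174] w 0.0101
SHIFT cm [-0.05 -0.06  0.18] yaw deg -74.53 tilt z [-1.0e-04  1.2e-03 -1.0e+00]
```

Emit:
carry_out(
  rows=[
    [[0, 0, 0], 0, 0.8],
  ],
)

```text
time: 20.0
ee_pos: [0.4918, 0.1111, 0.0908]
eef_rot: [-0.0, 0.66, 0.751, 0.0]
force: [-0.9, 3.6, 0.2]
grip_width: 0.0098
```

```bash
python3 m.py
```

```text
t 20.00 pos [0.4918 0.1111 0.0908] psi 1.699 j1 0.07 j6 -0.06  F [-0.95  3.64  0.21] T [0.718 0.092 0.123] w 0.0098
SHIFT cm [-0.05 -0.06  0.18] yaw deg -74.52 tilt z [-1.0e-04  1.1e-03 -1.0e+00]
```

Emit:
carry_out(
  rows=[
    [[0, 0, 0], 0, 0.8],
  ],
)

```text
time: 20.08
ee_pos: [0.4918, 0.1111, 0.0908]
eef_rot: [-0.0, 0.66, 0.751, 0.0]
force: [-1.1, 4.9, 0.2]
grip_width: 0.0103
```

```bash
python3 m.py
```

```text
t 20.08 pos [0.4918 0.1111 0.0908] psi 1.699 j1 0.07 j6 -0.06  F [-1.15  4.89  0.2 ] T [0.704 0.047 0.16 ] w 0.0103
SHIFT cm [-0.05 -0.06  0.18] yaw deg -74.51 tilt z [-1.0e-04  1.2e-03 -1.0e+00]
```

Emit:
carry_out(
  rows=[
    [[0, 0, 0], 0, 0.8],
  ],
)

```text
time: 20.17
ee_pos: [0.4918, 0.1111, 0.0908]
eef_rot: [-0.0, 0.66, 0.751, 0.0]
force: [-1.9, 5.4, -0.0]
grip_width: 0.0103
```

```bash
python3 m.py
```

```text
t 20.17 pos [0.4918 0.1111 0.0908] psi 1.700 j1 0.07 j6 -0.06  F [-1.87  5.39 -0.01] T [0.691 0.116 0.094] w 0.0103
SHIFT cm [-0.05 -0.06  0.18] yaw deg -74.51 tilt z [-1.0e-04  1.2e-03 -1.0e+00]
```

Emit:
carry_out(
  rows=[
    [[0, 0, 0], 0, 0.8],
  ],
)

```text
time: 20.25
ee_pos: [0.4918, 0.1111, 0.0908]
eef_rot: [-0.0, 0.66, 0.751, 0.0]
force: [-1.3, 3.9, -0.5]
grip_width: 0.0102
```

```bash
python3 m.py
```

```text
t 20.25 pos [0.4918 0.1111 0.0908] psi 1.700 j1 0.07 j6 -0.06  F [-1.26  3.88 -0.51] T [0.691 0.073 0.174] w 0.0102
SHIFT cm [-0.05 -0.06  0.18] yaw deg -74.51 tilt z [-1.0e-04  1.1e-03 -1.0e+00]
```

The rise over the free-turning level is about 0.22 N m (mean 0.145 against −0.073), held for more than 0.3 s. I'll release and lift.

Emit:
carry_out(
  rows=[
    [[0, 0, 0], 0, 1.6],
    [[0, 0, 0], 0, 2.4],
    [[0, 0, 0], 0, 3],
    [[0, 0, 0], 0, 3],
    [[0, 0, -2], 0, 3],
    [[0, 0, -5], 0, 3],
    [[0, 0, -7], 0, 3],
    [[0, 0, -7], 0, 3],
  ],
)

```text
time: 20.92
ee_pos: [0.4934, 0.111, 0.165]
eef_rot: [0.002, 0.66, 0.751, 0.002]
force: [0.4, 0.0, 0.7]
grip_width: 0.03
```

```bash
python3 -c "
from h import *
go((.4757,-.025,.12),1.70)"
```

```text
t 20.92 pos [0.4934 0.111  0.165 ] psi 1.700 j1 0.07 j6 -0.06  F [0.37 0.04 0.73] T [-0.013  0.081 -0.002] w 0.0300
SHIFT cm [-13.27  -3.52   4.47] yaw deg -0.03 tilt z [ 0.0058  0.0014 -1.    ]
```

Emit:
carry_out(
  rows=[
    [[-4, -1, 0], 0, 1.5],
    [[-8, -2.1, 0], 0, 0],
    [[-11, -2.9, 0], 0, 0],
    [[-13.27, -3.52, 0], 0, 0],
    [[-13.27, -3.52, 1], 0, 0],
    [[-13.27, -3.52, 3], 0, 0],
    [[-13.27, -3.52, 4.5], 0, 0],
    [[-13.27, -3.52, 4.5], 0, 0],
  ],
)

```text
time: 21.58
ee_pos: [0.4743, -0.0248, 0.1166]
eef_rot: [-0.0, 0.66, 0.751, 0.001]
force: [-0.9, -0.1, -1.6]
grip_width: 0.0003
```

```bash
python3 -c "
from h import *
go((.4757,-.025,.088),1.70)"
```

```text
t 21.58 pos [ 0.4743 -0.0248  0.1166] psi 1.699 j1 -0.22 j6 -0.35  F [-0.91 -0.12 -1.59] T [0.005 0.038 0.088] w 0.0003
SHIFT cm [-0.04  0.13  2.86] yaw deg -0.06 tilt z [ 0.0015  0.0023 -1.    ]
```

Emit:
carry_out(
  rows=[
    [[-0.05, 0.12, 1], 0, 0],
    [[-0.05, 0.12, 2], 0, 0],
    [[-0.05, 0.12, 2.7], 0, 0],
    [[-0.05, 0.12, 2.8], 0, 0],
    [[-0.05, 0.12, 2.8], 0, 0],
  ],
)

```text
time: 22.0
ee_pos: [0.4755, -0.0249, 0.0884]
eef_rot: [-0.0, 0.66, 0.751, 0.001]
force: [-1.9, -0.1, 1.9]
grip_width: 0.0
```

```bash
python3 -c "
from h import *
go((.4757,-.025,.079),1.70)"
```

```text
t 22.00 pos [ 0.4755 -0.0249  0.0884] psi 1.699 j1 -0.22 j6 -0.35  F [-1.9  -0.09  1.86] T [ 0.058  0.227 -0.024] w 0.0000
SHIFT cm [-0.01  0.02  0.94] yaw deg -0.04 tilt z [ 9.0e-04  2.4e-03 -1.0e+00]
```

Emit:
carry_out(
  rows=[
    [[0, 0, 0.2], 0, 0],
    [[0, 0, 0.4], 0, 0],
    [[0, 0, 0.4], 0, 0],
  ],
)

```text
time: 22.25
ee_pos: [0.4758, -0.0249, 0.0846]
eef_rot: [-0.0, 0.66, 0.751, 0.001]
force: [-1.0, 0.7, 4.4]
grip_width: 0.0
```

```bash
python3 -c "
from h import *
go((.4757,-.025,.079),1.70)"
```

```text
t 22.25 pos [ 0.4758 -0.0249  0.0846] psi 1.699 j1 -0.22 j6 -0.35  F [-1.01  0.67  4.42] T [-0.008  0.114 -0.06 ] w 0.0000
SHIFT cm [-0.01 -0.01  0.56] yaw deg -0.04 tilt z [ 0.0017  0.0022 -1.    ]
```

Emit:
carry_out(
  rows=[
    [[0, 0, 0.15], 0, 0],
    [[0, 0, 0.25], 0, 0],
    [[0, 0, 0.25], 0, 0],
  ],
)

```text
time: 22.5
ee_pos: [0.4759, -0.0249, 0.0829]
eef_rot: [0.0, 0.66, 0.751, 0.002]
force: [-6.1, 0.3, 12.6]
grip_width: 0.0002
```

Emit:
carry_out(
  rows=[
    [[0, 0, 0.15], 0, 0],
    [[0, 0, 0.15], 0, 0],
  ],
)

```text
time: 22.67
ee_pos: [0.476, -0.025, 0.0827]
eef_rot: [0.0, 0.66, 0.751, 0.002]
force: [-10.7, 1.2, 23.0]
grip_width: 0.0001
```

```bash
python3 -c "
from h import *
go((.4757,-.025,.079),1.70)"
```

```text
t 22.67 pos [ 0.476  -0.025   0.0827] psi 1.699 j1 -0.22 j6 -0.35  F [-10.72   1.16  23.05] T [ 0.265  1.912 -0.006] w 0.0001
SHIFT cm [-0.   -0.03  0.37] yaw deg -0.03 tilt z [ 0.0028  0.0019 -1.    ]
```

The hard stop came at z ≈ 0.083 with 23 N, after about 5.8 mm of travel, and the spring force of 4.4 N just before it fits the button. A short hold, then lift.

Emit:
carry_out(
  rows=[
    [[0, 0, 0.05], 0, 0],
    [[0, 0, 0.05], 0, 0],
    [[0, 0, -2], 0, 0],
    [[0, 0, -5], 0, 0],
    [[0, 0, -9], 0, 0],
    [[0, 0, -10], 0, 0],
    [[0, 0, -10], 0, 0],
    [[0, 0, -10], 0, 0],
  ],
)

```text
time: 23.33
ee_pos: [0.4759, -0.0252, 0.1831]
eef_rot: [0.001, 0.66, 0.751, 0.002]
force: [-0.2, -0.3, -0.7]
grip_width: 0.0001
```

```bash
python3 -c "
from h import *
go((.4757,-.025,.18),1.70)
ticket.job_done()"
```

```text
t 23.33 pos [ 0.4759 -0.0252  0.1831] psi 1.699 j1 -0.22 j6 -0.35  F [-0.19 -0.26 -0.69] T [-0.004 -0.011 -0.026] w 0.0001
SHIFT cm [ 0.02 -0.02  0.31] yaw deg -0.03 tilt z [ 0.0041  0.0016 -1.    ]
the job is handed in; nothing more can be done
```

I shut the red valve, pressed the bleed button to its stop and let it up, then handed the job in at 23.3 s. No verdict came back.

- **Red valve:** I turned the knob about 74.5° clockwise. The moment rose about 0.22 N m above the free-turning level (mean +0.145 against −0.073) and I held it there for more than 0.3 s before opening the gripper. The rise was about 1.1 N m per rad of tool turn, not the stated 2, probably because the grip gave a little.
- **Bleed button:** it met a hard stop after about 5.8 mm of travel, judged from where the force began and ended, and peaked at 23 N. I held it there for at least 0.1 s, then lifted to 0.18 m. Force and moment were back at zero, so the arm touched nothing.
- **Other knobs:** I saw no sign of touching yellow, green or blue. The pictures showed clear gaps, and I found no unexplained forces.

**Not checked:** averaging the moment readings used up all 200 camera calls. There is therefore no final picture confirming that the knob stayed shut after release or that the button came back up.

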